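# Find the proud support pad with a plunger probe and mark it

## Robot

A 6-joint arm with a two-finger parallel gripper is mounted at the origin on a cart in front of the work surface, level with it; the furniture and walls round the work are solid. World frame = base frame: x ahead of the robot, y to its left, z up, the work surface at z = 0. Lengths are in m, angles in degrees, forces in N, time in s.
With the tool pointing down it reaches from about 0.375 to 0.9 m from the base axis. Payload 3.1 kg.
Tool frame: the origin (TCP) lies at the very end of the fingers, on their centre line; the grasp point (between the pads) lies 19 mm behind it (bot.hold_point_z is the z of the grasp point in the tool frame, in m); z points along the fingers, y is the line along which they close (so a half turn about z gives the same grasp; the last joint's range is limited). The gripper opens to 87 mm and grips with 3 to 60 N. Pads are 19 mm wide; open, the fingers measure 117 mm over their backs; the gripper's body (75 mm by 190 mm) begins 51 mm behind the grasp point.
Start: joints at [-10.227, 30.224, 82.088, -0, 67.689, -10.227], TCP at [0.625, 0, 0.223] pointing down, gripper open.
Joint ranges: [-176.69, 176.69], [-43.24, 126.21], [12.49, 139.97], [-82, 262], [0, 151.66], [-163.58, 163.58]. Speed limits (degrees/s): [159.86, 159.86, 180, 180, 180, 180].

## Interface

Orientations are given as a 3x3 rotation matrix whose columns are the frame's x, y, z axes.
In Python, from rig import bot, capture, camera_model gives the robot as it stands.
- The arm moves only by the tool apply_moves, never from a script. Its argument "plan" is text: rows parted by semicolons, each of 6 numbers parted by spaces: the shift along the tool's x, y, z in units of 0.05 m (1.0 is 0.05 m), then the turn, a rotation vector about the tool's x, y, z in units of 360 degrees (1.0 is 360 degrees). In form: dx dy dz ax ay az; .... A call has 1 to 10 rows; each row shifts and turns the commanded pose from where the row before left it, along the tool's axes as they then stand; what a row does not reach is not made up. A row lasts 1/12 s, in which the tool goes at most 41.7 mm and 7.16 degrees, less where a joint would pass 70% of its speed; a pose out of reach is approached as far as the arm can. A call with a number of a shift or a turn outside -1 to 1 is refused whole. A call with a gripper value outside its range is refused whole. "gripper" is the gripper command: -1 is shut, 1 is fully open, values between are in proportion, set as the call begins (left out, the last holds). The fingers move at their own pace and stop on an object; the grip force is fixed at half the most. Time passes only in rows, so rows that do not move let the fingers close. It gives the time, the measured TCP pose, the force, the opening and the grip force at its end, in the units of the state.
- bot.read_state(): the state, without advancing time (a new reading comes with each control period).
- capture(name): name is "scene" or "side" or "wrist"; returns the picture (400x640x3 uint8, red, green, blue); there is no depth.
- camera_model(name): a dict with "vertical_fov" (degrees; the focal length in pixels is half the picture's height over the tangent of half this angle, whatever the lens; pixels are square), "cx", "cy" (the principal point, pixels), "position" and "rotation" of the camera in the world; the wrist camera has in their place "hand_eye" (4x4, takes a point from camera to tool coordinates, whose origin is the TCP and whose axes are the flange's). Camera axes: x right, y down, z forward; pixel columns grow to the right and rows downward; lengths in m; the calibration is good to about 2 mm. A picture is of the moment at which its call begins: read the wrist's pose just before it. camera_model takes no time and is no camera call.
- bot.hand_in(): hands the job in; it is judged then, once.
The state is a dict: "time_s": time; "joint_positions": joint angles; "qvel": joint speeds; "tau": joint torques, N m; "position": TCP position; "tcp_rot": TCP orientation; "force": force on the tool from outside, world axes, zero at the start; "moment": the same for the moment, N m; "opening": opening from 0.0 (shut) to 1.0 (fully open); "grasp_force": force on a finger pad.
Only numpy, scipy, OpenCV 4.12 (cv2) and the standard library are available. Lean on these libraries where they do the work, as an engineer would, in place of code of your own. Each camera call takes 0.05 s, during which the arm holds its last target. There are 200 camera calls.

## Task

One of the five steel pads on the aluminium support plate stands a few millimetres proud of the others. Take the plunger probe from its stand and press its tip lightly on each pad in turn until the plunger gives, starting at the end with the round post and never driving the plunger to its stop, to find the high pad by feel; then hang the probe back in its stand and stand the largest brass weight upright on the middle of the high pad. Do not disturb the two smaller weights.

Things in the scene. Friction and masses are not known exactly. Their poses are not given: they have to be found in the camera images.
- stage: fixed aluminium plate 104 x 216 mm, top face 20 mm up, with five round flat dark steel pads (30 mm diameter) in a W along it and one thinner round dark post (14 mm, top 35 mm up) at (-22, 92) mm. Origin: centre of underside, on the table; x across, y along towards the post end, z up. Four pad tops are 28 mm above the table; the fifth, any of them, 31 mm.
- stand: fixed probe stand, 70 mm square base, four rods and a 56 mm square 8 mm thick top plate whose upper face is 60 mm above the table, with a 15 mm through hole at its middle. Origin: centre of its underside, below the hole; z up.
- probe: loose plunger probe, hung upright in the stand on its collar (27 mm wide, 5 thick). Origin: centre of collar's underside, 60 mm up. Black handle above, 24 mm in x by 20 in y, from z 5 to 61 mm; a 27 mm dial on its -x face (to x -18, centre z 42): grip the two bare y faces. Below: 9 mm stem to z -22, thin spring plunger, 8 mm ball tip ending at z -45 mm.
- probe_tip (a point): lowest point of the ball tip of the probe's plunger, 45 mm below the probe's origin while the plunger is out; it moves up with the plunger.
- plunger (a joint): how far the plunger is pushed into the probe (m): 0 out, 0.010 at its stop. Spring: 0.8 N to begin moving, then 0.8 N per mm, about 9 N just before the stop.
- weight_large: largest of three knobbed brass weights (200 g), 27 mm base diameter, 47 mm high with the knob; its sides are straight up to 25 mm and taper above (grip the body low, as the tapering top slips out). Origin: centre of its underside; z up.
- weight_medium: bystander: the medium brass weight, 22 mm diameter, 38 mm high. Origin: centre of its underside.
- weight_small: bystander: the small brass weight, 18 mm diameter, 31 mm high. Origin: centre of its underside.
- spot_1 (a point): fixed point of the plate at the middle of pad 1 counted from the post end, at (22, 72) mm in the plate's frame, 28 mm above the table: the height of a normal pad's top, whether or not this pad is the high one.
- spot_2 (a point): fixed point of the plate at the middle of pad 2 counted from the post end, at (-22, 36) mm in the plate's frame, 28 mm above the table: the height of a normal pad's top, whether or not this pad is the high one.
- spot_3 (a point): fixed point of the plate at the middle of pad 3 counted from the post end, at (22, 0) mm in the plate's frame, 28 mm above the table: the height of a normal pad's top, whether or not this pad is the high one.
- spot_4 (a point): fixed point of the plate at the middle of pad 4 counted from the post end, at (-22, -36) mm in the plate's frame, 28 mm above the table: the height of a normal pad's top, whether or not this pad is the high one.
- spot_5 (a point): fixed point of the plate at the middle of pad 5 counted from the post end, at (22, -72) mm in the plate's frame, 28 mm above the table: the height of a normal pad's top, whether or not this pad is the high one.
Mind the look-alikes: they are no part of the job. What is shaped like the weight_large but red is not meant.

How it is judged (in metres and radians):
On the way, in this order (a step that is already met when the one before it is completed fails the run):
1. the probe is lifted clear of its stand (z of probe in the frame of stand above 0.11 m), for 0.1 s.
2. the probe tip is pressed on the first pad (at the post end), plunger pushed in at least 0.3 mm (horizontal distance between probe_tip and spot_1 below 0.012 m and value of joint plunger above 0.0003 m and angle between probe's own z axis and vertical below 0.35 rad), for 0.04 s.
3. the probe tip is pressed on the second pad, plunger pushed in at least 0.3 mm (horizontal distance between probe_tip and spot_2 below 0.012 m and value of joint plunger above 0.0003 m and angle between probe's own z axis and vertical below 0.35 rad), for 0.04 s.
4. the probe tip is pressed on the third pad, plunger pushed in at least 0.3 mm (horizontal distance between probe_tip and spot_3 below 0.012 m and value of joint plunger above 0.0003 m and angle between probe's own z axis and vertical below 0.35 rad), for 0.04 s.
5. the probe tip is pressed on the fourth pad, plunger pushed in at least 0.3 mm (horizontal distance between probe_tip and spot_4 below 0.012 m and value of joint plunger above 0.0003 m and angle between probe's own z axis and vertical below 0.35 rad), for 0.04 s.
6. the probe tip is pressed on the fifth pad, plunger pushed in at least 0.3 mm (horizontal distance between probe_tip and spot_5 below 0.012 m and value of joint plunger above 0.0003 m and angle between probe's own z axis and vertical below 0.35 rad), for 0.04 s.
At the end, for the whole second after the job is handed in: Largest weight at rest, upright (0.06 rad), within 10 mm of the middle of the high pad (underside 29.7 to 33.5 mm above the table; a low pad would give 28). Probe at rest, upright (0.08 rad), back in its stand on its collar (origin within 8 mm of the hole's axis, 57 to 62.5 mm up) ((horizontal distance between weight_large and spot_1 below 0.01 m or horizontal distance between weight_large and spot_2 below 0.01 m or horizontal distance between weight_large and spot_3 below 0.01 m or horizontal distance between weight_large and spot_4 below 0.01 m or horizontal distance between weight_large and spot_5 below 0.01 m) and z of weight_large in the frame of stage between 0.0297 and 0.0335 m and angle between weight_large's own z axis and vertical below 0.06 rad and linear speed of each of weight_large, probe below 0.01 m/s and horizontal distance between probe and stand below 0.008 m and z of probe in the frame of stand between 0.057 and 0.0625 m and angle between probe's own z axis and vertical below 0.08 rad); the robot touches nothing.
It fails at once if the plunger is driven to its stop (more than 9.3 mm in) (value of joint plunger above 0.0093 m).
It fails at once if the probe is pushed against the plate itself (not a pad) with more than 20 N (contact force between probe and stage above 20 N).
It fails at once if a smaller weight is shifted more than 30 mm (distance of any of weight_medium, weight_small from where it was at the start of the episode above 0.03 m).
It also fails if it takes over 72 s, if anything falls off the work surface, if the arm or the gripper's body presses on something with over 40 N, if the wrist force passes 120 N, or if a joint passes its speed limit or range.

## Working session

There is one attempt and no reset: what is moved stays moved. The work goes in short steps, Python scripts to look and compute and a tool call to move; the robot and the scene stay as the last step left them, time stands still between calls to the robot, and variables do not carry over. Pictures are saved under pics/ and viewed, at most 10 in all, crops included, and the job is handed in when it is done.

Besides the shell and the picture viewer there is one more tool, called by a JSON object that holds its "method" and its "body". apply_moves: Moves the arm, as the interface text tells. Its arguments: {"type":"object","properties":{"plan":{"type":"string"},"gripper":{"type":"number"}},"required":["plan"]}

```bash
mkdir -p pics; python3 - <<'E'
from rig import bot,capture,camera_model
import cv2,numpy as np
for n in("scene","side","wrist"):
    cv2.imwrite(f"pics/{n}0.png",capture(n)[:,:,::-1]); m=camera_model(n); print(n,m)
s=bot.read_state();print(s['position'],s['tcp_rot'],s['force'],s['opening'],bot.hold_point_z)
a=cv2.imread("pics/scene0.png");b=cv2.imread("pics/side0.png")
E
```

```text
scene {'vertical_fov': 44.33445374235217, 'cx': 320.0079346355749, 'cy': 198.11749234485558, 'position': array([-0.12576588, -1.03030976,  0.71394852]), 'rotation': array([[ 0.85192225, -0.25956894,  0.45481033],
       [-0.52306472, -0.38010256,  0.76284032],
       [-0.02513509, -0.88777588, -0.45958918]])}
side {'vertical_fov': 54.38932210133018, 'cx': 312.65657379969105, 'cy': 197.52746637337208, 'position': array([0.27761543, 0.96553549, 0.54851973]), 'rotation': array([[-0.9649569 , -0.09247748,  0.24557299],
       [-0.2611838 ,  0.42878854, -0.86482565],
       [-0.02532198, -0.89865917, -0.43791608]])}
wrist {'vertical_fov': 71.54950851718957, 'cx': 319.15753941775006, 'cy': 200.7515228867023, 'hand_eye': array([[-9.80553637e-04, -9.52347581e-01, -3.05013318e-01,
         8.39609141e-02],
       [ 9.99999285e-01, -7.24981401e-04, -9.51167163e-04,
         1.37328342e-04],
       [ 6.84712764e-04, -3.05014033e-01,  9.52347610e-01,
        -1.62394953e-01],
       [ 0.00000000e+00,  0.00000000e+00,  0.00000000e+00,
         1.00000000e+00]])}
[6.24444540e-01 1.25839998e-04 2.21782216e-01] [[-3.60734675e-06  9.99998609e-01 -1.66797094e-03]
 [ 9.99999954e-01  4.11173745e-06  3.02394439e-04]
 [ 3.02400876e-04 -1.66796977e-03 -9.99998563e-01]] [ 0.1160206  -0.0198361   0.90361978] 1.001634524034053 -0.0187
```

View pics/scene0.png

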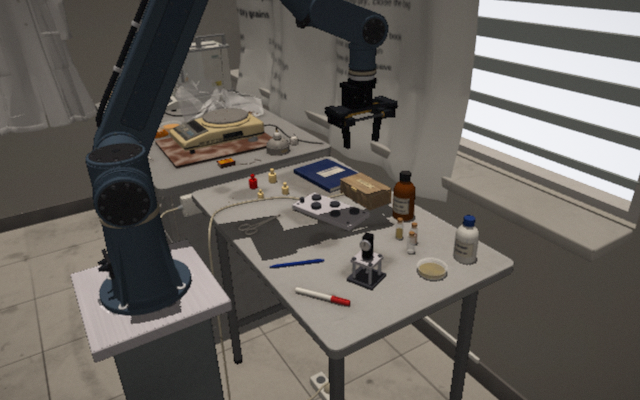

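View pics/wrist0.png

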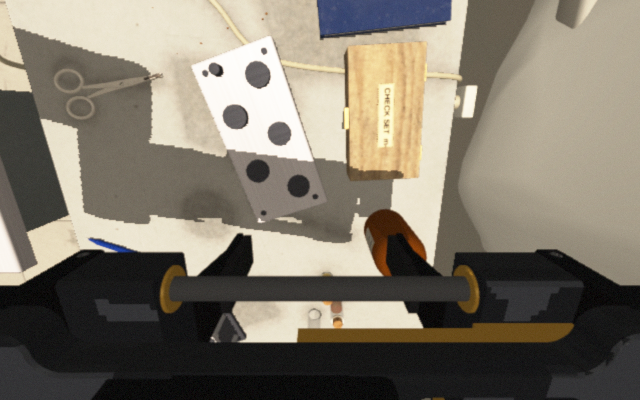

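The wrist view shows the plate with its post at (216,69) and the pads at (258,74), (235,117), (279,133), (258,171) and (298,186). In the scene view, a red weight is at (253,182), brass ones are near (272,175), (285,188) and (261,195), and the probe is at (367,255). I'll enlarge these.

```bash
python3 - <<'E'
import cv2,numpy as np
a=cv2.imread("pics/scene0.png")
x=cv2.resize(a[155:215,235:315],None,fx=8,fy=8,interpolation=cv2.INTER_CUBIC)
cv2.imwrite("pics/cropA.png",x)
y=cv2.resize(a[225:295,340:395],None,fx=8,fy=8,interpolation=cv2.INTER_CUBIC)
cv2.imwrite("pics/cropB.png",np.hstack([cv2.resize(x,(0,0),fx=.5,fy=.5),cv2.copyMakeBorder(cv2.resize(y,(0,0),fx=.5,fy=.5),0,0,0,0,0)[:240]]))
cv2.imwrite("pics/cropAB.png",np.vstack([x,])) 
E
```

```text
(no output)
```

View pics/cropA.png

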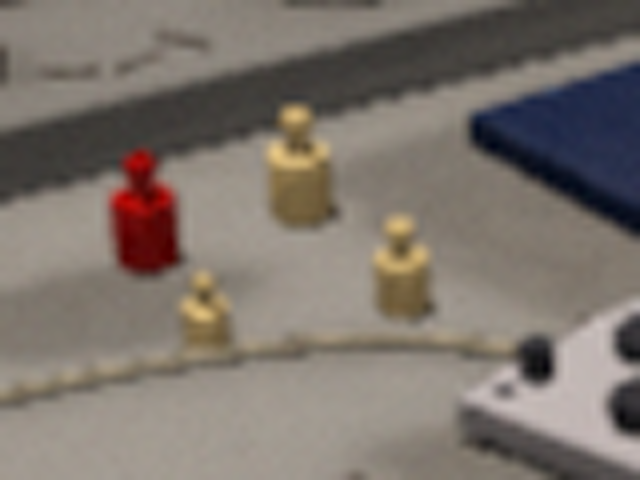

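View pics/side0.png

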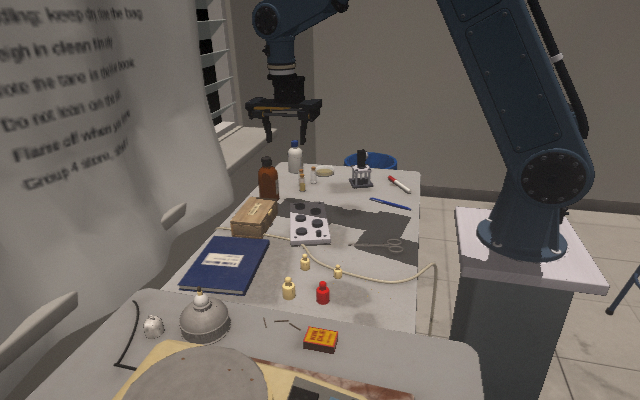

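Four candidates in the scene view: brass at (272,178), brass at (285,189), brass at (261,195) and red at (253,183). The crop shows the brass one at (272,178) is clearly the largest and it isn't red, so it is weight_large. In the side view it sits at (289,290), and the probe is at (361,165).

```bash
cat > h.py <<'E'
from rig import bot,capture,camera_model
import cv2,numpy as np
np.set_printoptions(precision=4,suppress=True)
def cam(n,s=None):
    m=camera_model(n); f=200/np.tan(np.radians(m['vertical_fov']/2))
    if n=='wrist':
        s=s or bot.read_state(); R=np.array(s['tcp_rot']);H=m['hand_eye']
        return f,m['cx'],m['cy'],R@H[:3,3]+s['position'],R@H[:3,:3]
    return f,m['cx'],m['cy'],m['position'],m['rotation']
def ray(n,u,v,z,s=None):
    f,cx,cy,p,R=cam(n,s); d=R@[(u-cx)/f,(v-cy)/f,1]
    return p+d*(z-p[2])/d[2]
def proj(n,P,s=None):
    f,cx,cy,p,R=cam(n,s); q=R.T@(np.array(P)-p); return q[:2]/q[2]*f+[cx,cy]
SP=np.array([[22,72],[-22,36],[22,0],[-22,-36],[22,-72]])/1000
def fit(A,B):
    a=A.mean(0);b=B.mean(0);th=np.arctan2(*(lambda C:(C[0,1]-C[1,0],C[0,0]+C[1,1]))((A-a).T@(B-b)))
    R=np.array([[np.cos(th),-np.sin(th)],[np.sin(th),np.cos(th)]]);return R,b-R@a,np.degrees(th)
E
python3 - <<'E'
from h import *
px=[(258,74),(235,117),(279,133),(258,171),(298,186)]
B=np.array([ray('wrist',*p,.028)[:2] for p in px])
R,t,th=fit(SP,B);print(th,t,(SP@R.T+t-B)*1000);print(SP@R.T+t)
print(ray('wrist',216,69,.035),R@[-.022,.092]+t)
for n,u,v in(('scene',272.6,178.7),('side',289,291),('scene',285.2,190.5),('scene',260.8,195.5)):print(n,ray(n,u,v,.0125))
print('probe',ray('scene',368,239,.115),ray('side',361,152,.115))
E
```

```text
18.25993353854995 [0.5531 0.0517] [[-0.6585  0.3241]
 [ 0.4326  0.7476]
 [ 0.2394 -0.45  ]
 [-0.71   -0.2118]
 [ 0.6966 -0.4098]]
[[ 0.5515  0.1269]
 [ 0.521   0.079 ]
 [ 0.574   0.0586]
 [ 0.5435  0.0106]
 [ 0.5966 -0.0098]]
[0.5057 0.1311 0.035 ] [0.5034 0.1321]
scene [0.5105 0.3465 0.0125]
side [0.5094 0.3524 0.0125]
scene [0.5036 0.2427 0.0125]
scene [0.4229 0.2551 0.0125]
probe [ 0.4514 -0.2704  0.115 ] [ 0.4538 -0.257   0.115 ]
```

```bash
python3 - <<'E'
import cv2
a=cv2.imread("pics/scene0.png");b=cv2.imread("pics/side0.png");import numpy as np
r=lambda i:cv2.resize(i,(400,560),interpolation=cv2.INTER_CUBIC)
cv2.imwrite("pics/cropP.png",np.hstack([r(a[225:295,340:390]),r(b[143:192,343:378])]))
E
```

```text
(no output)
```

View pics/cropP.png

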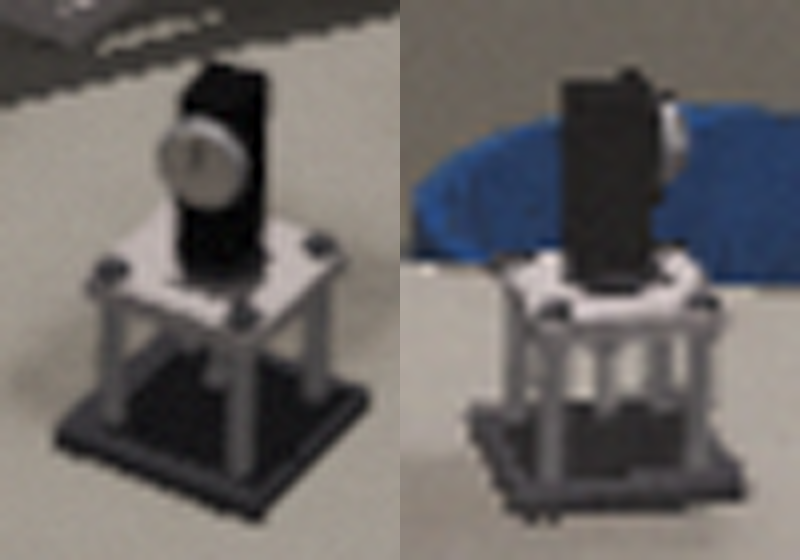

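Both crops show the dial facing the robot (-x), with the collar seated on the plate. I'll move over for a wrist view of the stand.

{"method": "apply_moves", "body": {"plan": "-0.7 -0.38 0 0 0 0;-0.7 -0.38 0 0 0 0;-0.7 -0.38 0 0 0 0;-0.7 -0.38 0 0 0 0;-0.7 -0.38 0 0 0 0;-0.7 -0.38 0 0 0 0;-0.7 -0.38 0 0 0 0;-0.7 -0.38 0 0 0 0;-0.7 -0.38 0 0 0 0;0 0 0 0 0 0", "gripper": 1}}

```text
time_s: 0.98
position: [0.4512, -0.3217, 0.2226]
tcp_rot: [[0.006, 1.0, -0.001], [1.0, -0.006, -0.004], [-0.004, -0.001, -1.0]]
force: [-0.2, 0.7, 0.1]
opening: 1.001
grasp_force: 0.0
```

```bash
python3 - <<'E'
from h import *
s=bot.read_state();i=capture('wrist')[:,:,::-1];print(s['position'],s['force'])
cv2.imwrite('pics/w1f.png',i)
c=[proj('wrist',[.452,-.264,.06])];print(c)
u,v=map(int,c[0]);u=max(u,100);v=max(v,75)
cv2.imwrite('pics/w1.png',cv2.resize(i[v-75:v+75,u-100:u+100],None,fx=4,fy=4,interpolation=cv2.INTER_CUBIC));print(u-100,v-75)
E
```

```text
[ 0.4512 -0.3217  0.2226] [-0.1891  0.7202  0.0968]
[array([318.6306, 138.7371])]
218 63
```

View pics/w1.png

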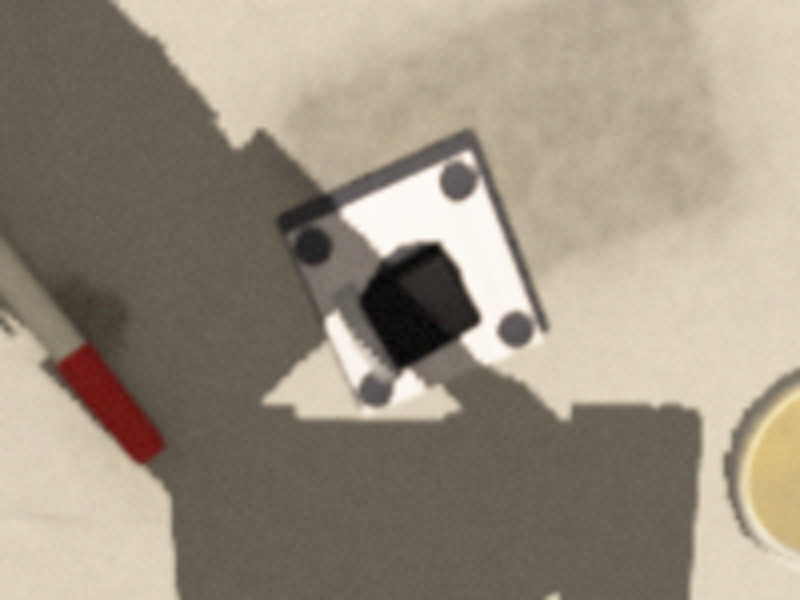

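The wrist crop shows the stand screws at (458,181), (516,329), (375,389) and (313,245), with the handle's black top around (420,310) and the dial on the lower left. I'll fit the handle yaw by matching its silhouette.

```bash
python3 - <<'E'
from h import *
from scipy.optimize import differential_evolution as DE
s=bot.read_state()
P=np.array([ray('wrist',218+u/4,63+v/4,.061)[:2] for u,v in((458,181),(516,329),(375,389),(313,245))])
c=P.mean(0);d=P[0]-P[3];e=P[1]-P[2];print('stand',c,np.degrees(np.arctan2(d[1],d[0])),np.degrees(np.arctan2(e[1],e[0])))
i=cv2.imread('pics/w1f.png');g=i.max(2)
x0,y0=295,110
K=8
big=cv2.resize(g[y0:160,x0:345],None,fx=K,fy=K,interpolation=cv2.INTER_CUBIC);m=(big<62).astype(np.uint8)
n,l,st,ct=cv2.connectedComponentsWithStats(m);k=l[int((140.-y0)*K),int((322.-x0)*K)];m=(l==k).astype(np.uint8);print(st[k])
f,cx,cy,p,R=cam('wrist',s)
def hull(v,hx=.012,hy=.010):
    x,y,a=v;ca,sa=np.cos(a),np.sin(a)
    Q=np.array([[x+ca*i-sa*j,y+sa*i+ca*j,z] for i in(-hx,hx) for j in(-hy,hy) for z in(.065,.121)])
    q=(Q-p)@R;q=q[:,:2]/q[:,2:]*f+[cx,cy]
    return cv2.convexHull((((q-[x0,y0]+.5)*K)).astype(np.int32))
def cost(v):
    b=np.zeros_like(m);cv2.fillConvexPoly(b,hull(v),1);return 1-(b&m).sum()/(b|m).sum()
r=DE(cost,[(c[0]-.01,c[0]+.01),(c[1]-.01,c[1]+.01),(0,.9)],seed=0,maxiter=150);print(r.x,np.degrees(r.x[2]),r.fun)
o=cv2.cvtColor(big,cv2.COLOR_GRAY2BGR);cv2.polylines(o,[hull(r.x)],True,(0,0,255),1);cv2.imwrite('pics/fit.png',np.hstack([o,cv2.cvtColor(m*200,cv2.COLOR_GRAY2BGR)]))
E
```

```text
stand [ 0.4557 -0.2597] 22.44208301125246 22.645641552970808
[  103   115   236   247 36348]
[ 0.4556 -0.2596  0.5492] 31.46647783703904 0.10367793240556655
```

View pics/fit.png

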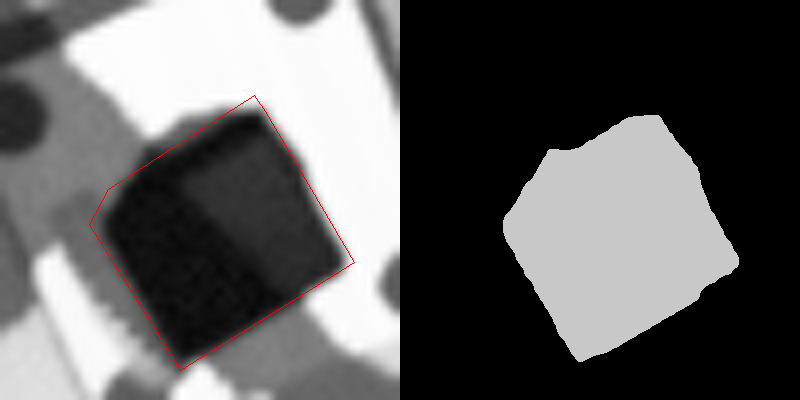

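The silhouette fits well: the probe is at (0.4556,-0.2596) with yaw about 31°. I'll move above it and turn.

{"method": "apply_moves", "body": {"plan": "0.62 0.045 0 0 0 0;0.62 0.045 0 0 0 0;0 0 0 0 0 0.0195;0 0 0 0 0 0.0195;0 0 0 0 0 0.0195;0 0 0 0 0 0.0195;0 0 0 0 0 0.0195;0 0 0 0 0 0.0195;0 0 0 0 0 0.0195;0 0 0 0 0 0.0195"}}

```text
time_s: 1.87
position: [0.4588, -0.2512, 0.2223]
tcp_rot: [[0.833, 0.553, -0.0], [0.553, -0.833, 0.001], [0.0, -0.001, -1.0]]
force: [-0.6, 0.1, 1.4]
opening: 1.001
grasp_force: 0.0
```

{"method": "apply_moves", "body": {"plan": "0 0 0 0 0 0.0055;0 0 0.4 0 0 0;0 0 0.4 0 0 0;0 0 0 0 0 0;0 0 0 0 0 0"}}

```text
time_s: 2.28
position: [0.4581, -0.2512, 0.1817]
tcp_rot: [[0.849, 0.529, -0.002], [0.529, -0.849, 0.003], [-0.001, -0.003, -1.0]]
force: [-0.1, -0.0, -0.3]
opening: 0.997
grasp_force: 0.0
```

```bash
cat >> h.py <<'E'
def go(P,s=None):
    s=s or bot.read_state();R=np.array(s['tcp_rot']);d=R.T@(np.array(P)-s['position'])/.05
    print('pos',s['position'],'yaw',np.degrees(np.arctan2(R[1,0],R[0,0])),'tilt',R[:2,2],'F',s['force'],'t',s['time_s']);print('units',d);return d
E
python3 - <<'E'
from h import *
go([.4556,-.2596,.076]);print(bot.read_state()['joint_positions'])
E
```

```text
pos [ 0.4581 -0.2512  0.1817] yaw 31.932902332666767 tilt [-0.0024  0.0025] F [-0.1082 -0.0049 -0.2535] t 2.2833
units [-0.1294  0.1227  2.1147]
[-41.0193  25.6701  99.0663   0.0226  55.4637  17.035 ]
```

The arm may still have been settling when that picture was taken, so I'll back off, let it settle, and measure again.

{"method": "apply_moves", "body": {"plan": "-0.6 0 -0.4 0 0 0;-0.6 0 -0.4 0 0 0;0 0 0 0 0 0;0 0 0 0 0 0;0 0 0 0 0 0;0 0 0 0 0 0;0 0 0 0 0 0"}}

```text
time_s: 2.87
position: [0.408, -0.2838, 0.2221]
tcp_rot: [[0.849, 0.529, -0.0], [0.529, -0.849, 0.001], [0.0, -0.001, -1.0]]
force: [-0.8, -0.1, -0.8]
opening: 0.998
grasp_force: 0.0
```

```bash
cat > fitp.py <<'E'
from h import *
from scipy.optimize import differential_evolution as DE
s=bot.read_state();i=capture('wrist')[:,:,::-1].copy();s2=bot.read_state();print(s['position'],s2['position'],s['qvel'])
cv2.imwrite('pics/w2f.png',i);g=i.max(2);K=8
u,v=proj('wrist',[.4556,-.264,.09],s);x0,y0=int(u)-40,max(int(v)-40,0);print(u,v)
big=cv2.resize(g[y0:y0+80,x0:x0+80],None,fx=K,fy=K,interpolation=cv2.INTER_CUBIC);m=(big<62).astype(np.uint8)
n,l,st,ct=cv2.connectedComponentsWithStats(m);k=l[320,320];m=(l==k).astype(np.uint8);print(st[k])
f,cx,cy,p,R=cam('wrist',s)
def hull(v,hx=.012,hy=.010):
    x,y,a=v;ca,sa=np.cos(a),np.sin(a)
    Q=np.array([[x+ca*i-sa*j,y+sa*i+ca*j,z] for i in(-hx,hx) for j in(-hy,hy) for z in(.065,.121)])
    q=(Q-p)@R;q=q[:,:2]/q[:,2:]*f+[cx,cy]
    return cv2.convexHull((((q-[x0,y0]+.5)*K)).astype(np.int32))
def cost(v):
    b=np.zeros_like(m);cv2.fillConvexPoly(b,hull(v),1);return 1-(b&m).sum()/(b|m).sum()
r=DE(cost,[(.44,.47),(-.28,-.24),(0,.9)],seed=0,maxiter=150);print(r.x,np.degrees(r.x[2]),r.fun)
o=cv2.cvtColor(big,cv2.COLOR_GRAY2BGR);cv2.polylines(o,[hull(r.x)],True,(0,0,255),1);cv2.imwrite('pics/fit2.png',o[:600])
print('crop',x0,y0)
E
python3 fitp.py
```

```text
[ 0.408  -0.2838  0.2221] [ 0.4079 -0.2838  0.222 ] [-0.0554  0.2734  0.0563 -0.0731 -0.021  -0.0983]
327.059014953774 145.1653808115118
[  241   227   171   237 36885]
[ 0.4546 -0.2639  0.498 ] 28.531676404646184 0.08938450899031813
crop 287 105
```

View pics/fit2.png

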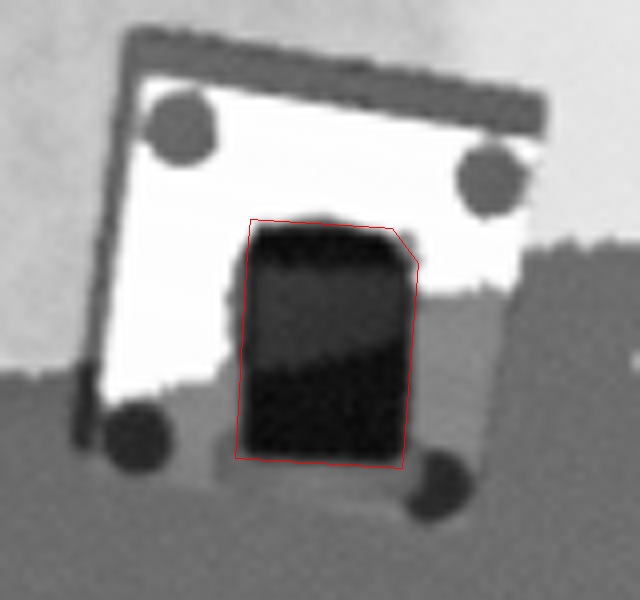

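The fit gives the probe at (0.4546,-0.2639) with yaw about 29-30°. The stand screws in the crop are at (181,128), (491,180), (432,486) and (137,438).

```bash
python3 - <<'E'
from h import *
P=np.array([ray('wrist',287+u/8-.5,105+v/8-.5,.061)[:2] for u,v in((181,128),(491,180),(432,486),(137,438))])
print('stand',P.mean(0));go([*((P.mean(0)+[.4546,-.2639])/2),.16]);
E
```

```text
stand [ 0.4538 -0.2636]
pos [ 0.4079 -0.2838  0.222 ] yaw 31.9301281447459 tilt [-0.0006  0.001 ] F [ 0.4633 -0.3064 -0.8766] t 2.9167
units [0.9974 0.1505 1.2407]
```

{"method": "apply_moves", "body": {"plan": "0.5 0.075 0.3 0 0 0;0.5 0.075 0.3 0 0 0;0 0 0 0 0 0.005;0 0 0.2 0 0 0;0 0 0.2 0 0 0;0 0 0 0 0 0;0 0 0 0 0 0;0 0 0 0 0 0"}}

```text
time_s: 3.58
position: [0.4536, -0.2649, 0.1725]
tcp_rot: [[0.866, 0.501, -0.0], [0.501, -0.866, 0.0], [-0.0, -0.0, -1.0]]
force: [0.2, -0.4, -1.5]
opening: 1.003
grasp_force: 0.0
```

```bash
python3 - <<'E'
from h import *
go([.4542,-.2637,.076])
E
```

```text
pos [ 0.4536 -0.2649  0.1725] yaw 30.033691162574343 tilt [-0.0002  0.0001] F [ 0.2273 -0.4012 -1.4988] t 3.5833
units [ 0.0219 -0.0139  1.9298]
```

Now descend and close.

{"method": "apply_moves", "body": {"plan": "0.02 -0.01 0.4 0 0 0;0 0 0.4 0 0 0;0 0 0.4 0 0 0;0 0 0.4 0 0 0;0 0 0.2 0 0 0;0 0 0.13 0 0 0;0 0 0 0 0 0;0 0 0 0 0 0;0 0 0 0 0 0"}}

```text
time_s: 4.33
position: [0.4552, -0.2643, 0.077]
tcp_rot: [[0.866, 0.501, 0.002], [0.501, -0.866, -0.001], [0.001, 0.002, -1.0]]
force: [-0.6, 0.2, -0.4]
opening: 0.998
grasp_force: 0.0
```

{"method": "apply_moves", "body": {"plan": "0 0 0 0 0 0;0 0 0 0 0 0;0 0 0 0 0 0;0 0 0 0 0 0;0 0 0 0 0 0;0 0 0 0 0 0;0 0 0 0 0 0;0 0 0 0 0 0", "gripper": -1}}

```text
time_s: 5.0
position: [0.4545, -0.2637, 0.076]
tcp_rot: [[0.866, 0.501, -0.0], [0.501, -0.866, 0.0], [-0.0, -0.0, -1.0]]
force: [0.4, 0.5, 0.5]
opening: 0.478
grasp_force: 0.0
```

```bash
python3 - <<'E'
from h import *
go([.4542,-.2637,.076]);s=bot.read_state();print(s['opening']*87,s['grasp_force'])
E
```

```text
pos [ 0.4545 -0.2637  0.076 ] yaw 30.059536188826616 tilt [-0.0001  0.0001] F [0.3943 0.5415 0.4824] t 5.0
units [-0.0056 -0.0031  0.0001]
41.545857013116915 0.0
```

{"method": "apply_moves", "body": {"plan": "0 0 0 0 0 0;0 0 0 0 0 0;0 0 0 0 0 0;0 0 0 0 0 0;0 0 0 0 0 0;0 0 0 0 0 0;0 0 0 0 0 0", "gripper": -1}}

```text
time_s: 5.58
position: [0.4545, -0.2637, 0.076]
tcp_rot: [[0.865, 0.501, -0.0], [0.501, -0.865, 0.0], [-0.0, -0.0, -1.0]]
force: [-0.1, 0.9, -0.5]
opening: 0.228
grasp_force: 30.0
```

Gripped at 19.8 mm. Now lift.

{"method": "apply_moves", "body": {"plan": "0 0 -0.1 0 0 0;0 0 -0.3 0 0 0;0 0 -0.4 0 0 0;0 0 -0.4 0 0 0;0 0 -0.4 0 0 0;0 0 -0.1 0 0 0;0 0 0 0 0 0;0 0 0 0 0 0"}}

```text
time_s: 6.25
position: [0.4542, -0.2634, 0.1607]
tcp_rot: [[0.865, 0.501, -0.0], [0.501, -0.865, 0.0], [-0.0, -0.0, -1.0]]
force: [-0.2, 0.2, -1.9]
opening: 0.224
grasp_force: 30.0
```

```bash
python3 - <<'E'
from h import *
go([.5515,.1269,.16]);print(bot.read_state()['opening']*87)
print('bottle base side',ray('side',268,199,0), 'scene',ray('scene',402,218,0))
cv2.imwrite('pics/side1.png',capture('side')[:,:,::-1])
E
```

```text
pos [ 0.4542 -0.2634  0.1607] yaw 30.061751441653513 tilt [-0.0004  0.0003] F [-0.2216  0.1796 -1.9415] t 6.25
units [ 5.5944 -5.7805  0.0165]
19.506634216961654
bottle base side [ 0.7229 -0.077   0.    ] scene [ 0.7123 -0.0873  0.    ]
```

{"method": "apply_moves", "body": {"plan": "0.3 -0.31 0 0 0 0;0.5 -0.52 0 0 0 0;0.55 -0.568 0 0 0 0;0.55 -0.568 0 0 0 0;0.55 -0.568 0 0 0 0;0.55 -0.568 0 0 0 0;0.55 -0.568 0 0 0 0;0.55 -0.568 0 0 0 0;0.55 -0.568 0 0 0 0;0.5 -0.52 0 0 0 0"}}

```text
time_s: 7.13
position: [0.5431, 0.0982, 0.1593]
tcp_rot: [[0.865, 0.501, -0.003], [0.501, -0.865, 0.0], [-0.003, -0.002, -1.0]]
force: [0.4, -0.2, -1.3]
opening: 0.224
grasp_force: 30.0
```

{"method": "apply_moves", "body": {"plan": "0.45 -0.455 0 0 0 0;0 0 0 0 0 0.0167;0 0 0 0 0 0.0167;0 0 0 0 0 0.0167;0 0 0 0 0 0.0167;0 0 0 0 0 0.0167;0 0 0.4 0 0 0;0 0 0.3 0 0 0;0 0 0 0 0 0;0 0 0 0 0 0"}}

```text
time_s: 7.97
position: [0.5505, 0.1266, 0.1241]
tcp_rot: [[1.0, -0.0, -0.005], [-0.0, -1.0, -0.0], [-0.005, 0.0, -1.0]]
force: [0.8, 0.2, -2.1]
opening: 0.224
grasp_force: 30.0
```

```bash
cat > feel.py <<'E'
from h import *
import sys
L=[]
for k in range(int(sys.argv[1])):
    capture('side');L.append([*bot.read_state()['force'],bot.read_state()['position'][2]])
print('meanF',np.mean(L,0),'std',np.std(L,0)[2])
x,y,z=map(float,sys.argv[2:5]);go([x,y,z])
E
python3 feel.py 6 .5515 .1269 .086
```

```text
meanF [-0.099  -0.2512 -1.0927  0.1263] std 0.6133784203820256
pos [0.5526 0.1268 0.1268] yaw 0.0020669678896073672 tilt [0.0015 0.    ] F [-0.7708 -0.6719 -1.2545] t 8.2667
units [-0.0238 -0.0024  0.8154]
```

{"method": "apply_moves", "body": {"plan": "-0.02 0 0.25 0 0 0;0 0 0.2 0 0 0;0 0 0.12 0 0 0;0 0 0.08 0 0 0;0 0 0.06 0 0 0;0 0 0.05 0 0 0;0 0 0.03 0 0 0;0 0 0.02 0 0 0;0 0 0 0 0 0"}}

```text
time_s: 9.02
position: [0.5511, 0.1267, 0.0858]
tcp_rot: [[1.0, 0.0, 0.0], [0.0, -1.0, -0.0], [0.0, 0.0, -1.0]]
force: [-1.3, -0.2, 1.8]
opening: 0.227
grasp_force: 30.0
```

```bash
python3 feel.py 8 .5515 .1269 .086
```

```text
meanF [-1.2922 -0.4634  1.729   0.0859] std 0.3668250486088651
pos [0.5511 0.1267 0.0857] yaw 0.0013724371527414256 tilt [ 0.0001 -0.    ] F [-1.1549 -0.3154  2.4648] t 9.4167
units [ 0.0075 -0.0032 -0.006 ]
```

Pad 1: the force rises about 2.8 N, as expected for a normal pad at 3 mm (3.2 N; a high pad would give 5.6 N). On to pad 2.

{"method": "apply_moves", "body": {"plan": "0 0 -0.25 0 0 0;0 0 -0.25 0 0 0;-0.3 0.477 0 0 0 0;-0.3 0.477 0 0 0 0;0 0 0.2 0 0 0;0 0 0.12 0 0 0;0 0 0.08 0 0 0;0 0 0.05 0 0 0;0 0 0.03 0 0 0;0 0 0.02 0 0 0"}}

```text
time_s: 10.25
position: [0.5214, 0.0792, 0.0855]
tcp_rot: [[1.0, 0.001, -0.0], [0.001, -1.0, -0.001], [-0.0, 0.001, -1.0]]
force: [-0.4, -1.9, 5.1]
opening: 0.23
grasp_force: 30.0
```

```bash
python3 feel.py 9 .521 .079 .086
```

```text
meanF [-1.4492 -2.1185  3.7999  0.0858] std 0.4793804357648402
pos [0.5213 0.0791 0.0858] yaw -0.0017602241282830668 tilt [0.0006 0.    ] F [-0.5467 -1.7716  3.1014] t 10.7
units [-0.0067  0.0021 -0.0043]
```

Pad 2: the force rises about 4.9 N, so it's probably the high one. I still have to press the rest.

{"method": "apply_moves", "body": {"plan": "0 0 -0.25 0 0 0;0 0 -0.25 0 0 0;0.527 0.205 0 0 0 0;0.527 0.205 0 0 0 0;0 0 0.2 0 0 0;0 0 0.12 0 0 0;0 0 0.08 0 0 0;0 0 0.05 0 0 0;0 0 0.03 0 0 0;0 0 0.02 0 0 0"}}

```text
time_s: 11.53
position: [0.5723, 0.0591, 0.0853]
tcp_rot: [[1.0, 0.0, -0.003], [0.0, -1.0, 0.0], [-0.003, -0.0, -1.0]]
force: [-1.6, 0.0, 2.5]
opening: 0.233
grasp_force: 30.0
```

```bash
python3 feel.py 9 .574 .0586 .086
```

```text
meanF [-1.7222  0.513   1.9067  0.0857] std 0.5160851209440676
pos [0.5738 0.0587 0.0857] yaw -0.0019124788990919582 tilt [0.0001 0.0001] F [-1.503   0.9591  1.7787] t 11.9833
units [ 0.0046  0.0013 -0.0051]
```

{"method": "apply_moves", "body": {"plan": "0 0 -0.25 0 0 0;0 0 -0.25 0 0 0;-0.305 0.48 0 0 0 0;-0.305 0.48 0 0 0 0;0 0 0.2 0 0 0;0 0 0.12 0 0 0;0 0 0.08 0 0 0;0 0 0.05 0 0 0;0 0 0.03 0 0 0;0 0 0.02 0 0 0"}}

```text
time_s: 12.82
position: [0.544, 0.0108, 0.0855]
tcp_rot: [[1.0, 0.001, 0.001], [0.001, -1.0, -0.001], [0.001, 0.001, -1.0]]
force: [-0.5, -1.4, 3.3]
opening: 0.227
grasp_force: 30.0
```

```bash
python3 feel.py 9 .5435 .0106 .086
```

```text
meanF [-0.2434 -0.6416  1.9005  0.0858] std 0.6260458306301342
pos [0.5438 0.0106 0.0858] yaw -0.005019092168311479 tilt [0.0012 0.    ] F [-0.096   0.1111  1.735 ] t 13.2667
units [-0.0055  0.0007 -0.0034]
```

{"method": "apply_moves", "body": {"plan": "0 0 -0.25 0 0 0;0 0 -0.25 0 0 0;0.53 0.204 0 0 0 0;0.53 0.204 0 0 0 0;0 0 0.2 0 0 0;0 0 0.12 0 0 0;0 0 0.08 0 0 0;0 0 0.05 0 0 0;0 0 0.03 0 0 0;0 0 0.02 0 0 0"}}

```text
time_s: 14.1
position: [0.5945, -0.0092, 0.0853]
tcp_rot: [[1.0, 0.0, -0.003], [0.0, -1.0, 0.001], [-0.003, -0.001, -1.0]]
force: [-3.2, -0.6, 2.8]
opening: 0.232
grasp_force: 30.0
```

```bash
python3 feel.py 9 .5966 -.0098 .086
```

```text
meanF [-1.7253  0.7757  1.924   0.0857] std 0.4768632264605468
pos [ 0.5963 -0.0097  0.0858] yaw -0.0020221646801353373 tilt [0.0002 0.0001] F [-2.1985  1.3852  1.868 ] t 14.55
units [ 0.0051  0.0014 -0.0049]
```

Pads 1, 3, 4 and 5 all read about 1.9 N and pad 2 reads 3.8 N, so pad 2 is the high one. Now I'll return the probe.

{"method": "apply_moves", "body": {"plan": "0 0 -0.4 0 0 0;0 0 -0.6 0 0 0;0 0 -0.5 0 0 0;-0.35 0.62 0 0 0 0;-0.35 0.62 0 0 0 0;-0.35 0.62 0 0 0 0;-0.35 0.62 0 0 0 0;-0.35 0.62 0 0 0 0;-0.35 0.62 0 0 0 0;-0.35 0.62 0 0 0 0"}}

```text
time_s: 15.38
position: [0.4737, -0.2289, 0.1606]
tcp_rot: [[1.0, 0.0, 0.002], [0.0, -1.0, -0.002], [0.002, 0.002, -1.0]]
force: [0.2, -1.4, -0.9]
opening: 0.227
grasp_force: 30.0
```

{"method": "apply_moves", "body": {"plan": "-0.3 0.54 0 0 0 0;-0.1 0.2 0 0 0 0;0 0 0 0 0 0;0 0 0 0 0 0;0 0 0 0 0 0;0 0 0 0 0 0;0 0 0 0 0 0;0 0 0 0 0 0;0 0 0 0 0 0"}}

```text
time_s: 16.13
position: [0.4542, -0.2631, 0.1606]
tcp_rot: [[1.0, 0.001, 0.0], [0.001, -1.0, 0.0], [0.0, -0.0, -1.0]]
force: [0.3, -0.3, -0.7]
opening: 0.229
grasp_force: 30.0
```

```bash
python3 - <<'E'
from h import *
go([.4541,-.2637,.076]);i=capture('scene')[:,:,::-1];j=capture('side')[:,:,::-1]
r=lambda i:cv2.resize(i,(400,560),interpolation=cv2.INTER_CUBIC)
cv2.imwrite("pics/pre.png",np.hstack([r(i[215:285,340:390]),r(j[130:186,340:380])]))
E
```

```text
pos [ 0.4542 -0.2631  0.1606] yaw 0.08151262807256628 tilt [0.0001 0.    ] F [ 0.2657 -0.2901 -0.6521] t 16.1333
units [-0.0029  0.0118  1.6911]
```

View pics/pre.png

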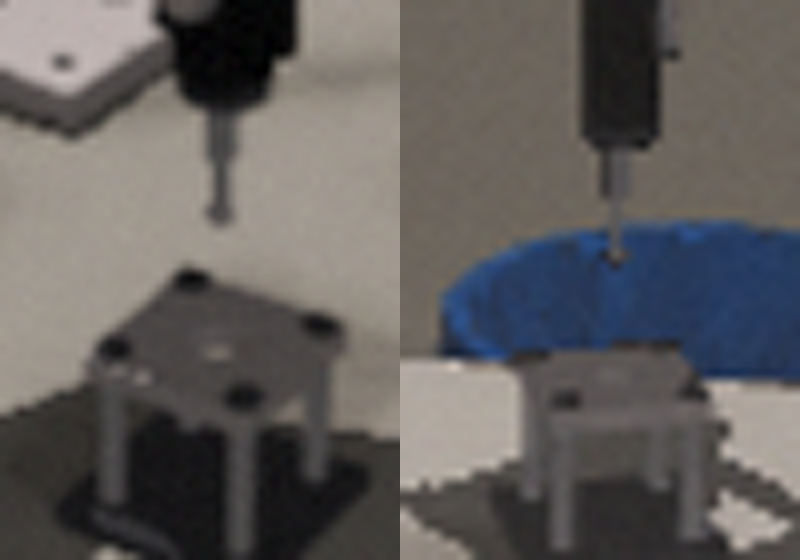

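The probe hangs straight. Its tip lines up with the hole in both views: (220,215) over (216,350) in the scene view and (615,258) over (615,377) in the side view. I'll lower it.

{"method": "apply_moves", "body": {"plan": "0 0.01 0.3 0 0 0;0 0 0.3 0 0 0;0 0 0.15 0 0 0;0 0 0.15 0 0 0;0 0 0 0 0 0;0 0 0 0 0 0"}}

```text
time_s: 16.73
position: [0.4538, -0.2643, 0.1154]
tcp_rot: [[1.0, -0.0, -0.0], [-0.0, -1.0, 0.0], [-0.0, -0.0, -1.0]]
force: [-0.0, 0.5, -1.5]
opening: 0.23
grasp_force: 30.0
```

{"method": "apply_moves", "body": {"plan": "0 0 0.2 0 0 0;0 0 0.2 0 0 0;0 0 0.2 0 0 0;0 0 0.1 0 0 0;0 0 0.05 0 0 0;0 0 0 0 0 0;0 0 0 0 0 0"}}

```text
time_s: 17.32
position: [0.4538, -0.2643, 0.0778]
tcp_rot: [[1.0, -0.0, -0.0], [-0.0, -1.0, 0.0], [-0.0, -0.0, -1.0]]
force: [0.2, 0.5, -1.3]
opening: 0.229
grasp_force: 30.0
```

```bash
python3 feel.py 3 .4541 -.2637 .0763
```

```text
meanF [-0.2388  0.0666 -1.6809  0.0783] std 0.435413488241248
pos [ 0.4541 -0.2646  0.0784] yaw 0.000701652795244674 tilt [ 0.0007 -0.0006] F [-1.0039 -0.4315 -1.9427] t 17.4667
units [ 0.0002 -0.0176  0.0419]
```

{"method": "apply_moves", "body": {"plan": "0 -0.01 0.02 0 0 0;0 0 0.02 0 0 0;0 0 0 0 0 0;0 0 0 0 0 0"}}

```text
time_s: 17.8
position: [0.4538, -0.2638, 0.0761]
tcp_rot: [[1.0, 0.0, -0.0], [0.0, -1.0, 0.0], [-0.0, -0.0, -1.0]]
force: [-0.2, -1.3, -1.5]
opening: 0.23
grasp_force: 30.0
```

{"method": "apply_moves", "body": {"plan": "0 0 0 0 0 0;0 0 0 0 0 0;0 0 0 0 0 0;0 0 0 0 0 0;0 0 0 0 0 0;0 0 0 0 0 0;0 0 0 0 0 0;0 0 0 0 0 0;0 0 0 0 0 0;0 0 0 0 0 0", "gripper": 1}}

```text
time_s: 18.63
position: [0.4538, -0.2639, 0.076]
tcp_rot: [[1.0, 0.0, 0.0], [0.0, -1.0, -0.0], [0.0, 0.0, -1.0]]
force: [0.3, -0.1, 0.4]
opening: 0.901
grasp_force: 0.0
```

{"method": "apply_moves", "body": {"plan": "0 0 -0.2 0 0 0;0 0 -0.5 0 0 0;0 0 -0.75 0 0 0;0 0 -0.75 0 0 0;0 0 -0.7 0 0 0;0 -0.4 0 0 0 0;0 -0.6 0 0 0 0;0 -0.75 0 0 0 0;0 -0.75 0 0 0 0;0 -0.75 0 0 0 0"}}

```text
time_s: 19.47
position: [0.4534, -0.1, 0.2219]
tcp_rot: [[1.0, -0.001, 0.001], [-0.001, -1.0, -0.0], [0.001, 0.0, -1.0]]
force: [0.6, 0.5, -0.1]
opening: 0.996
grasp_force: 0.0
```

{"method": "apply_moves", "body": {"plan": "0 -0.75 0 0 0 0;0 -0.75 0 0 0 0;0 -0.75 0 0 0 0;0 -0.75 0 0 0 0;0 -0.75 0 0 0 0;0 -0.75 0 0 0 0;0 -0.75 0 0 0 0;0 -0.75 0 0 0 0;0 -0.75 0 0 0 0;0 -0.75 0 0 0 0"}}

```text
time_s: 20.3
position: [0.4533, 0.2756, 0.2219]
tcp_rot: [[1.0, 0.0, 0.001], [0.0, -1.0, 0.0], [0.001, -0.0, -1.0]]
force: [1.2, -1.2, 0.3]
opening: 0.995
grasp_force: 0.0
```

{"method": "apply_moves", "body": {"plan": "0 -0.75 0 0 0 0;0 -0.5 0 0 0 0;0 0 0 0 0 0;0 0 0 0 0 0;0 0 0 0 0 0;0 0 0 0 0 0;0 0 0 0 0 0;0 0 0 0 0 0;0 0 0 0 0 0"}}

```text
time_s: 21.05
position: [0.454, 0.3353, 0.2212]
tcp_rot: [[1.0, -0.002, -0.0], [-0.002, -1.0, -0.0], [-0.0, 0.0, -1.0]]
force: [0.2, -0.2, -0.0]
opening: 0.998
grasp_force: 0.0
```

```bash
python3 - <<'E'
from h import *
go([.51,.349,.2]);s=bot.read_state();i=capture('wrist')[:,:,::-1].copy();cv2.imwrite('pics/w3f.png',i)
j=capture('side')[:,:,::-1];k=capture('scene')[:,:,::-1]
print(proj('wrist',[.51,.349,.0125],s))
r=lambda i:cv2.resize(i,(200,280),interpolation=cv2.INTER_CUBIC)
cv2.imwrite('pics/w3.png',np.hstack([i[:300],np.vstack([r(k[225:295,340:390]),r(j[143:192,343:378])])[:300]])[:,:840][:, 40:])
import pickle;pickle.dump({k:s[k] for k in('position','tcp_rot')},open('s3.pkl','wb'))
E
```

```text
pos [0.454  0.3353 0.2212] yaw -0.08723452555021455 tilt [-0.0001 -0.0001] F [ 0.1828 -0.1614 -0.0418] t 21.05
units [ 1.1187 -0.2765  0.4239]
[308.2613 134.6497]
```

View pics/w3.png

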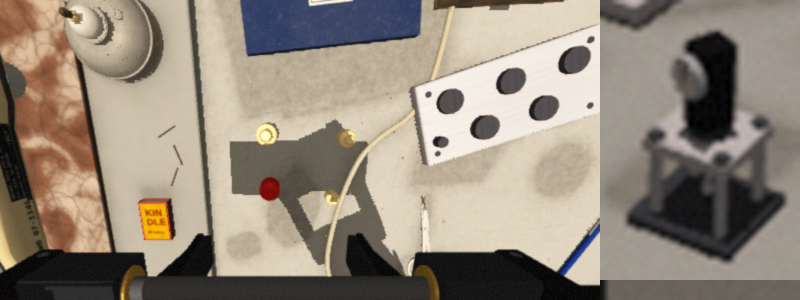

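The probe is back in its stand and upright. In the full wrist image the large brass weight is at (306,134), the medium at (386,138), the small at (372,198) and the red decoy at (309,188). I'll measure the large weight and check pad 2 again.

```bash
python3 - <<'E'
from h import *
import pickle
s=pickle.load(open('s3.pkl','rb'));i=cv2.imread('pics/w3f.png')
hsv=cv2.cvtColor(i,cv2.COLOR_BGR2HSV);c=hsv[118:152,288:325]
m=((c[...,1]>75)&(c[...,0]>15)&(c[...,0]<40)).astype(np.uint8)
n,l,st,ct=cv2.connectedComponentsWithStats(m);k=1+st[1:,4].argmax();print(st[k]+[288,118,0,0,0],ct[k]+[288,118])
u,v,w,h,_=st[k];cu,cv=288+u+w/2-.5,118+v+h/2-.5
print('large',[ray('wrist',cu,cv,z,s)[:2] for z in(.012,.025)])
for p in((386,139),(372,198),(309,188)):print(ray('wrist',*p,.02,s))
px=[(490,101),(525,126),(551,81),(583,107),(615,60)]
g=i.max(2);B=[]
for p in px:
    c=(g[p[1]-20:p[1]+21,p[0]-20:min(p[0]+21,640)]<95).astype(np.uint8);n,l,st,ct=cv2.connectedComponentsWithStats(c);k=l[20,20];B.append(ray('wrist',*(ct[k]+[p[0]-20,p[1]-20]),.0275,s)[:2])
B=np.array(B);R,t,th=fit(SP,B);print(th,t);print((SP@R.T+t-B)*1000,'\npads',SP@R.T+t)
E
```

```text
[296 123  22  23 301] [306.8704 134.6379]
large [array([0.5108, 0.3513]), array([0.5118, 0.3507])]
[0.5049 0.249  0.02  ]
[0.4256 0.2625 0.02  ]
[0.44   0.3487 0.02  ]
18.452636868341767 [0.5519 0.0543]
[[-0.2121  0.4997]
 [-0.3399  0.9352]
 [ 0.1235 -0.0545]
 [-0.1388 -0.7359]
 [ 0.5673 -0.6444]] 
pads [[ 0.55    0.1296]
 [ 0.5196  0.0815]
 [ 0.5728  0.0613]
 [ 0.5424  0.0132]
 [ 0.5956 -0.007 ]]
```

```bash
python3 - <<'E'
from h import *
import pickle
s=pickle.load(open('s3.pkl','rb'));i=cv2.imread('pics/w3f.png');print(i[100,225:262].max(1))
for z in(0,.03,.06,.1):
    print(z,'scene top',ray('scene',272.5,164.4,z)[:2],'bot',ray('scene',272.5,170.6,z)[:2],'wristL',[ray('wrist',u,100,z,s)[1] for u in (232,246)])
go([.511,.351,.1])
E
```

```text
[203 206 206 205 204 208 208 208 203 196 175 142  83  70  70  72  80 136
 192 195 199 198 201 204 210 208 212 209 212 211 216 218 222 217 221 220
 221]
0 scene top [0.5774 0.4827] bot [0.5523 0.4326] wristL [np.float64(0.4479838018065646), np.float64(0.429783542967718)]
0.03 scene top [0.5478 0.4191] bot [0.5238 0.3711] wristL [np.float64(0.43912245736261496), np.float64(0.42234561620464706)]
0.06 scene top [0.5183 0.3555] bot [0.4953 0.3097] wristL [np.float64(0.43026111291866537), np.float64(0.4149076894415762)]
0.1 scene top [0.4789 0.2708] bot [0.4573 0.2277] wristL [np.float64(0.4184459869933992), np.float64(0.40499045375748166)]
pos [0.454  0.3357 0.2211] yaw -0.042012251284837814 tilt [-0.0001 -0.    ] F [ 0.3069 -0.2484  0.133 ] t 21.2
units [ 1.1409 -0.306   2.4219]
```

The counter next to the table is only about 20 mm up, so the gripper body clears it. I'll go to the weight.

{"method": "apply_moves", "body": {"plan": "0.57 -0.155 0.2 0 0 0;0.57 -0.15 0.3 0 0 0;0 0 0.6 0 0 0;0 0 0.6 0 0 0;0 0 0.6 0 0 0;0 0 0.4 0 0 0;0 0 0 0 0 0;0 0 0 0 0 0;0 0 0 0 0 0"}}

```text
time_s: 21.95
position: [0.5119, 0.3519, 0.0872]
tcp_rot: [[1.0, -0.0, 0.002], [-0.0, -1.0, 0.001], [0.002, -0.001, -1.0]]
force: [0.6, 1.1, -0.5]
opening: 1.0
grasp_force: 0.0
```

```bash
python3 - <<'E'
from h import *
go([.511,.351,.003])
E
```

```text
pos [0.5119 0.3519 0.0872] yaw -0.003241692293194754 tilt [0.0021 0.001 ] F [ 0.6424  1.0538 -0.54  ] t 21.95
units [-0.0211  0.0188  1.6843]
```

{"method": "apply_moves", "body": {"plan": "-0.01 0.01 0.4 0 0 0;0 0 0.4 0 0 0;0 0 0.4 0 0 0;0 0 0.2 0 0 0;0 0 0.15 0 0 0;0 0 0.1 0 0 0;0 0 0 0 0 0;0 0 0 0 0 0;0 0 0 0 0 0"}}

```text
time_s: 22.7
position: [0.5111, 0.3513, 0.0046]
tcp_rot: [[1.0, 0.0, 0.002], [0.0, -1.0, 0.001], [0.002, -0.001, -1.0]]
force: [-0.7, 0.6, 0.6]
opening: 0.998
grasp_force: 0.0
```

{"method": "apply_moves", "body": {"plan": "0 0 0 0 0 0;0 0 0 0 0 0;0 0 0 0 0 0;0 0 0 0 0 0;0 0 0 0 0 0;0 0 0 0 0 0;0 0 0 0 0 0;0 0 0 0 0 0;0 0 0 0 0 0;0 0 0 0 0 0", "gripper": -1}}

```text
time_s: 23.53
position: [0.5103, 0.3509, 0.0035]
tcp_rot: [[1.0, -0.0, -0.0], [-0.0, -1.0, 0.0], [-0.0, -0.0, -1.0]]
force: [0.3, 2.8, 0.6]
opening: 0.325
grasp_force: 1.5
```

{"method": "apply_moves", "body": {"plan": "0 0 0 0 0 0;0 0 0 0 0 0;0 0 0 0 0 0;0 0 0 0 0 0"}}

```text
time_s: 23.87
position: [0.5104, 0.351, 0.0035]
tcp_rot: [[1.0, -0.0, 0.0], [-0.0, -1.0, 0.0], [0.0, -0.0, -1.0]]
force: [-0.4, 0.9, 0.2]
opening: 0.296
grasp_force: 30.0
```

Gripped at 25.8 mm. I'll lift it and check how it sits by measuring in the fixed cameras.

{"method": "apply_moves", "body": {"plan": "0 0 -0.1 0 0 0;0 0 -0.3 0 0 0;0 0 -0.5 0 0 0;0 0 -0.5 0 0 0;0 0 -0.2 0 0 0;0 0 0 0 0 0;0 0 0 0 0 0;0 0 0 0 0 0;0 0 0 0 0 0"}}

```text
time_s: 24.62
position: [0.5091, 0.3503, 0.0818]
tcp_rot: [[1.0, -0.0, -0.003], [-0.0, -1.0, -0.001], [-0.003, 0.001, -1.0]]
force: [0.6, -0.6, -2.3]
opening: 0.3
grasp_force: 30.0
```

```bash
cat > brass.py <<'E'
from h import *
def find(n,P,W=22):
    i=capture(n)[:,:,::-1].copy();u,v=proj(n,P).astype(int);c=i[v-W:v+W,u-W:u+W]
    h=cv2.cvtColor(c,cv2.COLOR_BGR2HSV);m=((h[...,1]>70)&(h[...,2]>70)&(h[...,0]>12)&(h[...,0]<40)).astype(np.uint8)
    k,l,st,ct=cv2.connectedComponentsWithStats(m)
    for j in range(1,k):
        if st[j,4]>8: print(n,'exp',proj(n,P),'box',st[j,:4]+[u-W,v-W,0,0],'area',st[j,4],'cen',ct[j]+[u-W,v-W])
    print('\n'.join(''.join('#' if x else '.' for x in r) for r in m))
E
python3 - <<'E'
from brass import *
s=bot.read_state();go([.5196,.0805,.11]);p=s['position'];print(s['opening']*87,s['grasp_force'])
q=[p[0],p[1],p[2]-.0035+.0125]
find('scene',q);find('side',q)
E
```

```text
pos [0.5091 0.3503 0.0818] yaw -0.004612446621604386 tilt [-0.0033 -0.0015] F [ 0.5789 -0.6429 -2.2539] t 24.6167
units [ 0.2096  5.3962 -0.556 ]
26.127979468778918 29.97143668852459
scene exp [270.0663 157.0084] box [266 152   4  10] area 29 cen [267.6207 156.4828]
.........#..................................
.........#..................................
.###........................................
#...........................................
............................................
..................##........................
............................................
............................................
............................................
............................................
............#...............................
...........##...............................
..........##................................
............................................
............................................
....................................##......
.................................##..#......
...................##.............#.........
..................###..
[... 2670 characters left out ...]
.......###.......########
..........................###.......########
..........................##........########
..........................#.........########
....................................########
......................................#####.
............................................
............................................
............................................
............................................
............................................
............................................
............................................
............................................
............................................
............................................
```

The visible brass edges match a weight centred in the grip. I'll carry it to pad 2.

{"method": "apply_moves", "body": {"plan": "0.02 0.3 0 0 0 0;0.02 0.5 0 0 0 0;0.03 0.65 0 0 0 0;0.03 0.65 0 0 0 0;0.03 0.65 0 0 0 0;0.03 0.65 0 0 0 0;0.02 0.65 0 0 0 0;0.01 0.65 0 0 0 0;0.01 0.5 0 0 0 0;0 0.2 0 0 0 0"}}

```text
time_s: 25.55
position: [0.5201, 0.077, 0.0832]
tcp_rot: [[1.0, -0.003, -0.001], [-0.003, -1.0, -0.001], [-0.001, 0.001, -1.0]]
force: [0.4, 0.6, -2.3]
opening: 0.301
grasp_force: 30.0
```

{"method": "apply_moves", "body": {"plan": "0 0 0 0 0 0;0 0 0.2 0 0 0;0 0 0.2 0 0 0;0 0 0 0 0 0;0 0 0 0 0 0;0 0 0 0 0 0;0 0 0 0 0 0;0 0 0 0 0 0"}}

```text
time_s: 26.22
position: [0.5205, 0.0814, 0.0637]
tcp_rot: [[1.0, 0.001, 0.001], [0.001, -1.0, -0.0], [0.001, 0.0, -1.0]]
force: [-0.4, -0.7, -1.8]
opening: 0.297
grasp_force: 30.0
```

```bash
python3 feel.py 4 .5203 .0802 .0355
```

```text
meanF [ 0.5547  0.2337 -1.6675  0.0638] std 0.3898819983913583
pos [0.5205 0.081  0.0638] yaw 0.008595944046113678 tilt [ 0.0005 -0.    ] F [ 0.5901  0.0603 -2.3332] t 26.4167
units [-0.0039  0.0152  0.5657]
```

{"method": "apply_moves", "body": {"plan": "0 0.015 0.2 0 0 0;0 0 0.15 0 0 0;0 0 0.1 0 0 0;0 0 0.08 0 0 0;0 0 0.03 0 0 0;0 0 0.015 0 0 0;0 0 0 0 0 0;0 0 0 0 0 0"}}

```text
time_s: 27.08
position: [0.5206, 0.0801, 0.0349]
tcp_rot: [[1.0, -0.0, 0.001], [-0.0, -1.0, -0.0], [0.001, 0.0, -1.0]]
force: [-0.0, 0.6, -2.2]
opening: 0.297
grasp_force: 30.0
```

```bash
python3 feel.py 4 .5203 .0802 .0345
```

```text
meanF [ 0.1829  0.1747 -1.9002  0.0349] std 0.15998242546033725
pos [0.5206 0.0802 0.0349] yaw 0.0004930650987484304 tilt [ 0.0006 -0.    ] F [ 0.4591  0.0455 -1.9574] t 27.2833
units [-0.0056 -0.001   0.0086]
```

{"method": "apply_moves", "body": {"plan": "0 0 0.008 0 0 0;0 0 0.006 0 0 0;0 0 0 0 0 0;0 0 0 0 0 0"}}

```text
time_s: 27.62
position: [0.5206, 0.0801, 0.0345]
tcp_rot: [[1.0, 0.0, 0.001], [0.0, -1.0, -0.0], [0.001, 0.0, -1.0]]
force: [-0.5, 0.9, 2.7]
opening: 0.299
grasp_force: 30.0
```

```bash
python3 feel.py 4 .5203 .0802 .0345
```

```text
meanF [-0.4673  0.4883  3.8476  0.0345] std 0.7719920647372204
pos [0.5206 0.0802 0.0345] yaw 0.002491549336873235 tilt [ 0.0008 -0.    ] F [-0.5964  1.1445  4.8511] t 27.8167
units [-0.006  -0.0006 -0.0006]
```

Contact comes at 31 mm, which confirms the high pad. I'll open part way, to stay clear of the post, and retreat.

{"method": "apply_moves", "body": {"plan": "0 0 0 0 0 0;0 0 0 0 0 0;0 0 0 0 0 0;0 0 0 0 0 0;0 0 0 0 0 0;0 0 0 0 0 0;0 0 0 0 0 0;0 0 0 0 0 0", "gripper": 0.0}}

```text
time_s: 28.48
position: [0.5203, 0.0801, 0.034]
tcp_rot: [[1.0, 0.0, -0.0], [0.0, -1.0, -0.0], [-0.0, 0.0, -1.0]]
force: [0.2, 0.4, -0.6]
opening: 0.499
grasp_force: 0.0
```

{"method": "apply_moves", "body": {"plan": "0 0 -0.1 0 0 0;0 0 -0.2 0 0 0;0 0 -0.4 0 0 0;0 0 -0.6 0 0 0;0 0 -0.6 0 0 0;0 0 -0.6 0 0 0;-0.6 0 -0.2 0 0 0;-0.6 0 0 0 0 0;0 0 0 0 0 0;0 0 0 0 0 0"}}

```text
time_s: 29.32
position: [0.4584, 0.0804, 0.1702]
tcp_rot: [[1.0, 0.0, -0.0], [0.0, -1.0, 0.0], [-0.0, -0.0, -1.0]]
force: [1.0, 0.5, -0.3]
opening: 0.496
grasp_force: 0.0
```

```bash
python3 - <<'E'
from brass import *
go([.52,.08,.2]);print(bot.read_state()['opening'])
q=[.5203,.0802,.031+.0125]
find('scene',q,14);find('side',q,16);find('wrist',q,24)
E
```

```text
pos [0.4584 0.0804 0.1702] yaw 0.010450906247371989 tilt [-0.0001  0.    ] F [ 0.9745  0.4871 -0.2959] t 29.3167
units [ 1.2317  0.0079 -0.5962]
0.4962195350834035
scene exp [315.3946 199.9474] box [312 188   9  18] area 122 cen [315.8934 197.5738]
............................
............................
............................
...............#............
.............####...........
............######..........
............#####...........
..............###...........
..............#####.........
............########........
...........#########........
...........#########........
...........#########........
...........#########........
...........########.........
...........########.........
...........########.........
...........#########........
...........#########........
............#######.........
.............#####..........
............................
............................
............................
............................
............................
............................
............................
side exp [316.3181 216.7872] box [311 2
[... 2837 characters left out ...]
###...........
...............#####################............
................###################.............
..................################..............
...................#############................
......................#######...................
................................................
................................................
................................................
................................................
................................................
................................................
................................................
................................................
................................................
```

The weight stands upright on pad 2, within about 1 mm of where I aimed it. The probe is in its stand and the gripper is clear of everything, so I'm handing in.

```bash
python3 -c "
from rig import bot
print(bot.hand_in())"
```

```text
the job is handed in; nothing more can be done
None
```

I handed the job in at about 29 s of the allowed 72 s: pad 2 from the post end is the high one, the largest brass weight stands upright on it, and the probe is back in its stand (the hand-in gave no verdict).

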